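# Load a phone chassis into the upright board holder

### The arm

A 6-joint arm with a two-finger parallel gripper is mounted at the origin on a cart in front of the work surface, level with it; the furniture and walls round the work are solid. World frame = base frame: x ahead of the robot, y to its left, z up, the work surface at z = 0. Lengths are in m, angles in degrees, forces in N, time in s.
With the tool pointing down it reaches from about 0.425 to 0.95 m from the base axis. Payload 3.5 kg.
Tool frame: the origin (TCP) lies on the centre line of the jaws, within the pads' length; the fingertips stand arm.tip_reach ahead of it and the grasp point (between the pads) lies 11 mm behind it (arm.tip_reach is the distance from the TCP to the fingertips, in m); z points along the fingers, y is the line along which they close (so a half turn about z gives the same grasp; the last joint's range is limited). The gripper opens to 85 mm and grips with 20 to 120 N. Pads are 22 mm wide; open, the fingers measure 114 mm over their backs; the gripper's body (76 mm by 85 mm) begins 54 mm behind the grasp point. The pads swing forward as they close: fully open they stand 13 mm farther back than shut.
Start: joints at [-79.641, 16.404, 90.338, -0, 73.258, -8.594], TCP at [0.219, -0.638, 0.239] pointing down, gripper open.
Joint ranges: [-158.93, 158.93], [-51.34, 127.21], [12.03, 142.37], [-87.48, 267.48], [13.55, 161.25], [-162.69, 162.69]. Speed limits (degrees/s): [159.86, 159.86, 180, 180, 180, 180].

### API

Orientations are given as [roll, pitch, yaw] about the fixed x, y, z axes, in that order (R = Rz(yaw) Ry(pitch) Rx(roll)).
In Python, from bench import telemetry, viewer, job, arm gives the robot as it stands.
- The arm moves only by the tool move_arm, never from a script. Its argument "motion" is a list of rows, each a list of 2 entries, a list of its own where there are three numbers: the shift along the tool's x, y, z in m, then the turn, a rotation vector about the tool's x, y, z in rad. In form: [[[x, y, z], [rx, ry, rz]], ...]. A call has 1 to 10 rows; each row is the pose to reach, as a shift and turn from the pose commanded when the call began, along the tool's axes at that moment; what a row does not reach only later rows make up. A row lasts 1/8 s, in which the tool goes at most 62.5 mm and 10.7 degrees, less where a joint would pass 70% of its speed; a pose out of reach is approached as far as the arm can. A call with a gripper value outside its range is refused whole. "jaw" is the closure, from 0 (fully open) to 1 (shut), set as the call begins (left out, the last holds). The fingers move at their own pace and stop on an object; the grip force is fixed at half the most. Time passes only in rows, so rows that repeat a pose let the fingers close. It gives the time, the measured TCP pose, the force, the opening and the grip force at its end, in the units of the state.
- telemetry.observe(): the state, without advancing time (a new reading comes with each control period).
- viewer.snapshot(name): name is "side" or "top" or "wrist"; returns (picture, depth): 480x640x3 uint8, red, green, blue; 480x640 float32, m along the optical axis (not along the pixel's ray), 0 where there is no reading.
- viewer.camera_info(name): a dict with "camera_matrix" (3x3 intrinsics, pixels), "rvec" (rotation vector, rad) and "tvec" (3), from world to camera coordinates, as OpenCV has them; the wrist camera has in their place "tool_from_camera" (4x4, takes a point from camera to tool coordinates, whose origin is the TCP and whose axes are the flange's). Camera axes: x right, y down, z forward; pixel columns grow to the right and rows downward; lengths in m; the calibration is good to about 2 mm. A picture is of the moment at which its call begins: read the wrist's pose just before it. camera_info takes no time and is no camera call.
- job.hand_in(): hands the job in; it is judged then, once.
The state is a dict: "time_s": time; "joint_positions": joint angles; "qd": joint speeds; "tau": joint torques, N m; "eef_pos": TCP position; "tool_rot": TCP orientation; "contact_force": force on the tool from outside, world axes, zero at the start; "moment": the same for the moment, N m; "width": finger opening in m; "finger_force": force on a finger pad.
Only numpy, scipy, OpenCV 4.12 (cv2) and the standard library are available. Lean on these libraries where they do the work, as an engineer would, in place of code of your own. Each camera call takes 0.05 s, during which the arm holds its last target. There are 200 camera calls.

### The job

Take the stripped phone chassis out of the slotted board rack and load it in the upright board holder: raise the holder's sliding top jaw, set the chassis's lower long edge in the groove at a forward tilt under the jaw and let go so that it leans on the two front rests. Then tip it back upright, flat against the back plate, and press the jaw fully down so that its lip locks the chassis in. Leave the disk in the rack where it is.

Things in the scene. Friction and masses are not known exactly. Their poses are not given: they have to be found in the camera images.
- holder: Upright board holder fixed to the desk: grey base slab 130 (x) x 200 (y) x 12 mm carrying a groove bar, a windowed aluminium back plate, two inclined front rests and a dark top jaw on two guide columns. Origin: underside centre of the slab; z up; its open front, where the chassis enters, faces -x. It stands about straight ahead, turned up to 23 degrees.
- backplate: The holder's plate, leaning back 8 degrees. Origin: middle of the corner of plate front and groove floor, 24 mm over the desk. Its z runs up the plate, x out of the plate's back (away from the open front), y along the groove. Front face x = 0, to z = 61 mm, 148 mm wide, window 96 x 31 mm. Columns 10 mm thick (collars 18) at y = +-86 mm, to z = 145 mm.
- groove_mid (a point): Middle of the groove floor (back plate frame x = -5.5 mm, y = 0, z = 0). The floor runs from the plate (x = 0) to the foot of the rests (x = -11 mm), is square to the plate and 164 mm long. The chassis's lower edge stands on it.
- rests_mid (a point): Half-way between the upper ends of the two front rests, on their inner faces. Rests: tabs 22 mm wide, 4 mm thick, at y = +-46 mm (70 mm free between). The inner faces rise 38 mm from the front of the floor to here, leaning forward 30 degrees from vertical (38 from the plate). A chassis let go on them slides down into the groove and stays leaning.
- seat (a point): Where the centre of the seated chassis lies (back plate frame x = -4, y = 0, z = 31 mm; 10 mm to either side in y is as good): lower edge on the floor, back flat on the plate. Pushed back past its balance point, the chassis falls onto the plate and stays there by itself.
- jaw (a joint): Height of the jaw in m along the back plate's z: 0 down, 0.036 fully up; starts at 0 to 0.008. It stays where left; about 6 N lifts it and 3 N presses it down. Jaw bar 156 mm wide (193 over the 21 mm bosses), x = -17 to +12 mm in the back plate's frame, underside at z = 64 mm + jaw height, 17 mm thick.
- lip_mid (a point): Middle of the lower edge of the jaw's front lip, 5 mm thick, 130 mm wide: x = -12 to -17 mm and z = 57 mm + jaw height in the back plate's frame. Down, it hangs 5 mm in front of the upper edge of the seated chassis. The jaw must be up by 12 mm or more for the chassis to pass under the lip as it is tipped back.
- knob_mid (a point): Middle of the round black knob on the jaw, 20 mm in diameter, 22 mm tall: its flat top is 11 mm above this point, the top of the jaw bar 17 mm below it (a 12 mm thick stem between). It rises and falls with the jaw; its axis is the back plate's z.
- rack: Black board rack fixed to the desk: two combs 150 mm long (x), 16 mm wide, at y = +-46 mm (76 mm free between), tooth tops 44 mm above the desk, joined by a thin rod at each end. Slots 11 mm wide every 22 mm, floor at z = 10 mm. The chassis and the disk stand in the slots at x = -55 and x = +33 mm, in either order. Origin: underside centre, z up.
- chassis: The stripped phone chassis: a dark thin frame 62 x 135 x 8 mm (chips on its face stand up to 2 mm higher), 50 to 85 g. Origin: centre of its back. Own x: the 62 mm side, up as it stands in the rack; own y: the 135 mm side, level; own z: out of its face, towards the rack's -x. Longer, darker and lower than the disk.
- chassis_mid (a point): Centre of the chassis, half-way through its thickness; its upper edge is 31 mm above this point as it stands in the rack (72 mm above the desk).
- chassis_low (a point): Middle of the chassis's lower long edge (lower as it stands in the rack), 31 mm below chassis_mid.
- disk_mid (a point): Centre of the 2.5 inch disk that stands on its long edge in the rack, 102 x 70 x 9 mm; upper edge 35 mm above this point. It stays there.

How it is judged:
By the outcome, as a careful person would: the job done as asked, in the order asked, and still so for the second after the job is handed in, with the robot touching nothing.
It also fails if it takes over 64 s, if anything falls off the work surface, if the arm or the gripper's body presses on something with over 40 N, if the wrist force passes 120 N, or if a joint passes its speed limit or range.

## Working session

There is one attempt and no reset: what is moved stays moved. The work goes in short steps, Python scripts to look and compute and a tool call to move; the robot and the scene stay as the last step left them, time stands still between calls to the robot, and variables do not carry over. Pictures are saved under pics/ and viewed, at most 10 in all, crops included, and the job is handed in when it is done.

Besides the shell and the picture viewer there is one more tool, called after ">>>" in YAML: its name, and indented under it one key for each argument. move_arm: Moves the arm, as the interface text tells. Its arguments: {"type":"object","properties":{"motion":{"type":"array","items":{"type":"array"}},"jaw":{"type":"number"}},"required":["motion"]}

```bash
mkdir -p pics; ls; cat > h.py <<'E'
import numpy as np, cv2
from scipy.spatial.transform import Rotation as R
from bench import telemetry, viewer, job, arm
def cam(n):
    i=viewer.camera_info(n); K=np.array(i["camera_matrix"],float)
    if "rvec" in i:
        Rc=cv2.Rodrigues(np.array(i["rvec"],float))[0]; T=np.eye(4); T[:3,:3]=Rc.T; T[:3,3]=-Rc.T@np.array(i["tvec"],float).ravel()
    else:
        s=telemetry.observe(); W=np.eye(4); W[:3,:3]=R.from_euler('xyz',s["tool_rot"],degrees=True).as_matrix(); W[:3,3]=s["eef_pos"]
        T=W@np.array(i["tool_from_camera"])
    return K,T
def cloud(n,name=None):
    K,T=cam(n); p,d=viewer.snapshot(n)
    v,u=np.mgrid[:480,:640]
    P=np.stack([(u-K[0,2])/K[0,0]*d,(v-K[1,2])/K[1,1]*d,d],-1)@T[:3,:3].T+T[:3,3]
    P[d==0]=np.nan
    if name: cv2.imwrite(f"pics/{name}.png",p[:,:,::-1]); np.save(f"pics/{name}.npy",P)
    return p,P
E
python3 - <<'E'
from h import *
print(telemetry.observe(), arm.tip_reach)
for n in("top","side"): 
    p,P=cloud(n,n+"0"); print(n,cam(n)[1].round(3))
E
```

```text
pics
{'time_s': 0.0, 'joint_positions': array([-7.96400319e+01,  1.64559611e+01,  9.04234127e+01,  7.57532135e-05,
        7.32587153e+01, -8.59452661e+00]), 'qd': array([-0.06557395, -0.05312204,  0.01911536, -0.11713608,  0.10084247,
       -0.05691831]), 'tau': array([-6.17782116e-04, -4.05978692e+01, -2.92625624e+01, -1.11870556e-04,
        5.79762709e-03,  1.42305794e-06]), 'eef_pos': array([ 0.21916098, -0.63774988,  0.23791211]), 'tool_rot': array([-1.79863472e+02, -2.07078093e-02,  1.89544482e+01]), 'contact_force': array([ 0.00801777,  0.25694394, -0.48811173]), 'moment': array([ 0.05745507, -0.00242598, -0.02458326]), 'finger_force': 0.0, 'width': 0.08512083439448845} 0.008
top [[-0.028 -0.98   0.198  0.319]
 [-1.     0.028 -0.     0.054]
 [-0.005 -0.198 -0.98   1.157]
 [ 0.     0.     0.     1.   ]]
side [[-0.853 -0.337  0.4    0.11 ]
 [-0.522  0.523 -0.674  0.778]
 [ 0.018 -0.783 -0.621  0.736]
 [ 0.     0.     0.     1.   ]]
```

View pics/top0.png

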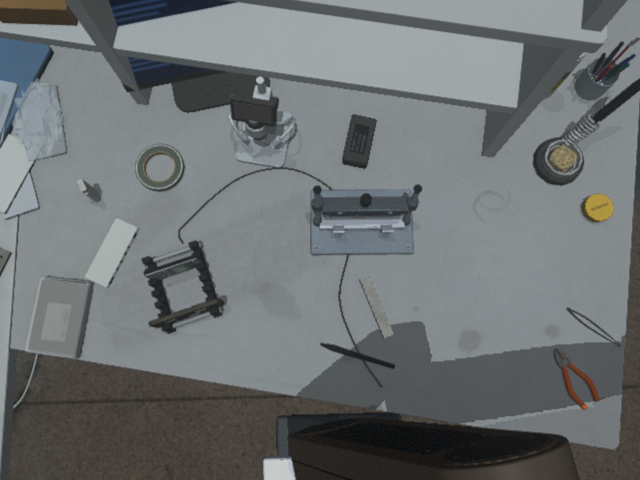

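View pics/side0.png

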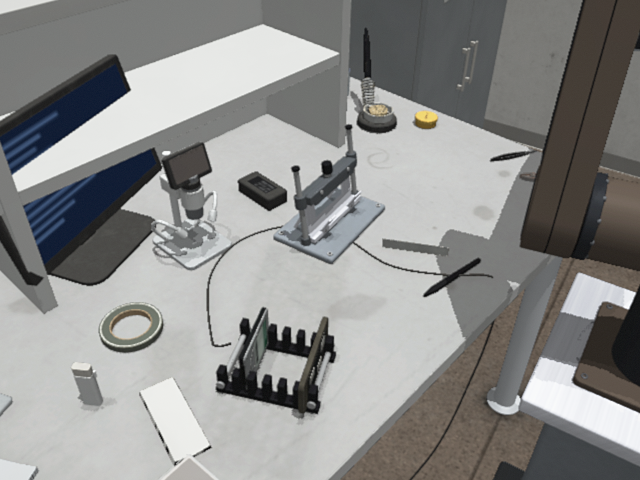

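The chassis is the dark bar at top (187,314), on the robot side of the rack, and the disk is at (175,268). The holder is at (362,222) with its front facing the robot. Next I'll measure with the depth clouds.

```bash
cat > m.py <<'E'
from h import *
P=np.concatenate([np.load(f"pics/{n}0.npy").reshape(-1,3) for n in("top","side")]); n1=480*640
t=np.load("pics/top0.npy")
for c in [(362,222),(187,314),(175,268),(366,199),(317,190),(417,190),(330,70),(400,90)]: print(c,t[c[1],c[0]].round(3))
def box(P,u0,u1,v0,v1): return t[v0:v1,u0:u1].reshape(-1,3)
# holder slab: z 12mm
q=box(P,290,435,170,265); s=q[abs(q[:,2]-.012)<.004]; r=cv2.minAreaRect((s[:,:2]*1000).astype(np.float32)); print("slab",r)
k=q[q[:,2]>.07]; print("high",len(k),k[:,2].max())
for z0,z1 in((.075,.09),(.09,.11),(.11,.125),(.125,.18)):
    k=q[(q[:,2]>z0)&(q[:,2]<z1)]; print(z0,len(k),k.mean(0).round(4) if len(k) else'', cv2.minAreaRect((k[:,:2]*1000).astype(np.float32)) if len(k)>3 else '')
q=box(P,130,235,230,340)
for z0,z1 in((.006,.03),(.035,.050),(.054,.09),(.065,.09)):
    k=q[(q[:,2]>z0)&(q[:,2]<z1)]; print("rack",z0,len(k),k.mean(0).round(4), cv2.minAreaRect((k[:,:2]*1000).astype(np.float32)))
k=q[q[:,2]>.054]
lab=cv2.kmeans(k[:,:2].astype(np.float32),2,None,(3,20,1e-5),3,cv2.KMEANS_PP_CENTERS)[1].ravel()
for i in(0,1): a=k[lab==i]; print(len(a),a.mean(0),np.percentile(a[:,2],[5,50,95]),cv2.minAreaRect((a[:,:2]*1000).astype(np.float32)))
E
python3 m.py
```

```text
(362, 222) [ 0.582 -0.038  0.023]
(187, 314) [0.412 0.29  0.055]
(175, 268) [0.496 0.312 0.063]
(366, 199) [ 0.597 -0.038  0.135]
(317, 190) [0.607 0.047 0.166]
(417, 190) [ 0.601 -0.122  0.169]
(330, 70) [0.798 0.02  0.224]
(400, 90) [ 0.758 -0.095  0.227]
slab ((606.8046264648438, -27.400970458984375), (220.2014617919922, 168.07766723632812), 88.90791320800781)
high 2105 0.1710751052200815
0.075 70 [ 0.5807 -0.0486  0.0875] ((580.9605712890625, -50.52410888671875), (10.179961204528809, 153.54954528808594), 2.983504295349121)
0.09 1454 [ 0.5934 -0.0372  0.1048] ((595.2001342773438, -37.314056396484375), (192.27223205566406, 32.760284423828125), 88.84989929199219)
0.11 257 [ 0.5934 -0.0348  0.1135] ((594.2291870117188, -38.32592010498047), (190.38284301757812, 26.128799438476562), 89.48121643066406)
0.125 314 [ 0.6026 -0.0384  0.1485] ((602.5557861328125, -38.02239990234375), (184.77261352539062, 25.819910049438477), 88.96334075927734)
rack 0.006 1116 [0.4748 0.3114 0.0174] ((478.95745849609375, 322.2177734375), (188.64572143554688, 203.95651245117188), 88.63162994384766)
rack 0.035 867 [0.465  0.3066 0.0426] ((468.7392578125, 308.79998779296875), (143.67581176757812, 133.5044708251953), 16.973674774169922)
rack 0.054 931 [0.4566 0.3041 0.0716] ((457.816162109375, 306.47650146484375), (99.4512710571289, 134.4547576904297), 17.37343406677246)
rack 0.065 768 [0.4572 0.3045 0.0741] ((458.0700378417969, 306.7166748046875), (98.85616302490234, 134.2392120361328), 17.434370040893555)
460 [0.49915331 0.31642351 0.07427164] [0.05776483 0.07753401 0.08235062] ((500.1656799316406, 318.2684326171875), (11.565038681030273, 100.47188568115234), 17.35809898376465)
471 [0.41502989 0.29213258 0.06896025] [0.05740544 0.07051918 0.07426186] ((415.27044677734375, 293.1570739746094), (10.56726360321045, 134.45469665527344), 17.589481353759766)
```

```bash
cat >> h.py <<'E'
def rel(pos,M,pos0=None,M0=None):
    """shift, rotvec from current tool pose to world pose (pos, M)"""
    s=telemetry.observe()
    M0=R.from_euler('xyz',s["tool_rot"],degrees=True).as_matrix() if M0 is None else M0
    p0=np.array(s["eef_pos"]) if pos0 is None else pos0
    d=M0.T@(np.array(pos)-p0); w=R.from_matrix(M0.T@M).as_rotvec()
    print("shift",d.round(4).tolist(),"turn",w.round(4).tolist(),"| deg",np.degrees(np.linalg.norm(w)).round(1))
def bp(yaw,tilt=8):
    "columns: back plate x,y,z for holder yaw (deg)"
    return R.from_euler('ZY',[yaw,tilt],degrees=True).as_matrix()
def tool(B): return np.stack([B[:,1],B[:,0],-B[:,2]],1)
E
python3 - <<'E'
from h import *
print(np.array(viewer.camera_info("wrist")["tool_from_camera"]).round(3), cam("wrist")[0][0,0])
P=np.concatenate([np.load(f"pics/{n}0.npy").reshape(-1,3) for n in("top","side")])
for z in np.arange(.12,.9,.06):
    k=P[(P[:,2]>z)&(P[:,2]<z+.06)&(abs(P[:,1])<.25)&(P[:,0]>.66)]
    if len(k): print(z.round(2),len(k),np.percentile(k[:,0],1).round(3))
rel([.56,-.04,.34],tool(bp(-1.1,0)))
E
```

```text
[[-0.001 -0.962 -0.272  0.069]
 [ 1.    -0.001  0.    -0.   ]
 [-0.    -0.272  0.962 -0.133]
 [ 0.     0.     0.     1.   ]] 407.3914587872756
0.12 2839 0.73
0.18 39756 0.737
0.24 10120 0.924
0.3 5670 0.977
0.42 8005 0.711
shift [0.5166, -0.4549, -0.1008] turn [-0.0017, -0.0016, -1.2208] | deg 69.9
```

>>> move_arm:
  motion:
    - [[0.517, -0.455, -0.09], [0, 0, -1.221]]
    - [[0.517, -0.455, -0.09], [0, 0, -1.221]]
    - [[0.517, -0.455, -0.09], [0, 0, -1.221]]
    - [[0.517, -0.455, -0.09], [0, 0, -1.221]]
    - [[0.517, -0.455, -0.09], [0, 0, -1.221]]
    - [[0.517, -0.455, -0.09], [0, 0, -1.221]]
    - [[0.517, -0.455, -0.09], [0, 0, -1.221]]
    - [[0.517, -0.455, -0.09], [0, 0, -1.221]]
    - [[0.517, -0.455, -0.09], [0, 0, -1.221]]
    - [[0.517, -0.455, -0.09], [0, 0, -1.221]]

```text
time_s: 1.35
eef_pos: [0.5267, -0.098, 0.3202]
tool_rot: [-180.0, 0.0, 88.9]
contact_force: [0.1, -0.1, 0.3]
width: 0.0854
finger_force: 0.0
```

```bash
python3 - <<'E'
from h import *
s=telemetry.observe(); print(s["eef_pos"],s["tool_rot"])
rel([.56,-.04,.34],tool(bp(-1.1,0)))
E
```

```text
[ 0.5267337  -0.09802852  0.3202489 ] [-1.79989024e+02  4.57746204e-03  8.89132297e+01]
shift [0.0586, 0.0322, -0.0198] turn [-0.0002, 0.0001, 0.0002] | deg 0.0
```

>>> move_arm:
  motion:
    - [[0.059, 0.032, 0], [0, 0, 0]]
    - [[0.059, 0.032, 0], [0, 0, 0]]
    - [[0.059, 0.032, 0], [0, 0, 0]]
    - [[0.059, 0.032, 0], [0, 0, 0]]

```text
time_s: 1.85
eef_pos: [0.5589, -0.0428, 0.32]
tool_rot: [-180.0, 0.0, 88.8]
contact_force: [-0.8, -0.1, 0.9]
width: 0.0854
finger_force: 0.0
```

```bash
python3 - <<'E'
from h import *
s=telemetry.observe(); print(s["eef_pos"],s["tool_rot"],s["qd"].max())
p,P=cloud("wrist","w0")
q=P.reshape(-1,3); q=q[(q[:,0]>.5)&(q[:,0]<.7)&(abs(q[:,1]+.04)<.13)]
def rect(m,n): 
    k=q[m]; print(n,len(k),k.mean(0).round(4),cv2.minAreaRect((k[:,:2]*1000).astype(np.float32)) if len(k)>3 else '')
z=q[:,2]
for a,b in((.009,.015),(.02,.028),(.05,.075),(.08,.095),(.095,.103),(.103,.112),(.112,.128),(.128,.145),(.145,.155),(.155,.18)): rect((z>a)&(z<b),(a,b))
print(np.histogram(z,bins=np.arange(0,.18,.005)))
E
```

```text
[ 0.5589004  -0.04279739  0.31997709] [-1.79957863e+02  1.19706174e-02  8.88159023e+01] 0.1323380096925359
(0.009, 0.015) 11173 [ 0.5798 -0.0313  0.0107] ((611.1155395507812, -37.46660614013672), (198.00804138183594, 177.15802001953125), 88.73493194580078)
(0.02, 0.028) 1957 [ 0.5825 -0.0301  0.0241] ((600.9501953125, -24.867897033691406), (156.2461395263672, 154.29779052734375), 33.46592712402344)
(0.05, 0.075) 349 [ 0.5608 -0.0222  0.0548] ((561.8037109375, -17.688568115234375), (149.29861450195312, 29.00619888305664), 76.77180480957031)
(0.08, 0.095) 299 [ 0.5806 -0.0269  0.0905] ((583.6824951171875, -34.67864227294922), (185.0631561279297, 11.850176811218262), 87.6194076538086)
(0.095, 0.103) 443 [ 0.5864 -0.0294  0.0995] ((594.6537475585938, -35.821876525878906), (185.4986572265625, 31.883670806884766), 88.8974609375)
(0.103, 0.112) 5936 [ 0.595  -0.0312  0.1065] ((594.6896362304688, -37.60035705566406), (191.76791381835938, 30.980871200561523), 88.8605728149414)
(0.112, 0.128) 315 [ 0.5954 -0.0363  0.1194] ((596.235595703125, -37.26276397705078), (187.4364013671875, 16.19191551
[... 292 characters left out ...]
723449707), 88.81229400634766)
(0.155, 0.18) 723 [ 0.6067 -0.0235  0.1657] ((606.819580078125, -37.371559143066406), (185.19752502441406, 14.699567794799805), 88.91930389404297)
(array([1477, 3233, 8641,  113, 1524,  499,  142,  144,  135,  138,  157,
        185,    7,    0,    0,    0,    2,  123,  174,  225, 1400, 4397,
        441,   80,   90,  106,  484,   94,   64,   64,   59,   15,  142,
        566,    0]), array([0.   , 0.005, 0.01 , 0.015, 0.02 , 0.025, 0.03 , 0.035, 0.04 ,
       0.045, 0.05 , 0.055, 0.06 , 0.065, 0.07 , 0.075, 0.08 , 0.085,
       0.09 , 0.095, 0.1  , 0.105, 0.11 , 0.115, 0.12 , 0.125, 0.13 ,
       0.135, 0.14 , 0.145, 0.15 , 0.155, 0.16 , 0.165, 0.17 , 0.175]))
```

View pics/w0.png

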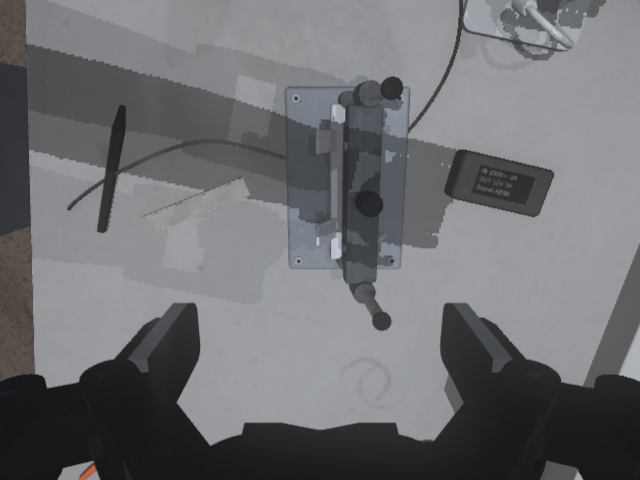

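```bash
python3 - <<'E'
from h import *
P=np.load("pics/w0.npy").reshape(-1,3)
k=P[(abs(P[:,0]-.6)<.02)&(abs(P[:,1]+.037)<.02)&(P[:,2]>.129)]; (c,r)=cv2.minEnclosingCircle((k[:,:2]*1000).astype(np.float32))
print(len(k),c,r,k.mean(0),k[:,2].max())
# bp origin from knob top
B=bp(-1.1); h=.0025
top=np.array([c[0]/1e3,c[1]/1e3,.0]); top[2]=.024+(.109+h)*.99
o=top-B@[-.0025,0,.109+h]; print("bp origin",o)
# slab corners / groove check: front edge of slab
s=P[(abs(P[:,2]-.0115)<.003)&(abs(P[:,1]+.037)<.09)&(P[:,0]>.5)&(P[:,0]<.58)]; print("slab front x", np.percentile(s[:,0],[1,3,5]))
L=(P-o)@B
for n,m in (("rest R",abs(L[:,1]+.046)<.008),("rest L",abs(L[:,1]-.046)<.008),("mid",abs(L[:,1])<.02)):
    a=L[m&(L[:,0]>-.06)&(L[:,0]<.02)&(L[:,2]>-.02)&(L[:,2]<.13)]
    for x in np.arange(-.06,.02,.005):
        b=a[(a[:,0]>=x)&(a[:,0]<x+.005)]
        if len(b): print(n,x.round(3),len(b),np.percentile(b[:,2],[5,50,95]).round(4))
g=np.array(o); 
T=tool(B)
# grasp knob_mid: grasp pt 11mm behind TCP
km=o+B@[-.0025,0,.098+h]; rel(km+T[:,2]*.011-T[:,2]*.08,T); rel(km+T[:,2]*.011,T)
E
```

```text
19449 (599.9954223632812, -39.12767791748047) 24.644718170166016 [ 0.60136173 -0.0336592   0.36947541] 0.40482637103756197
bp origin [ 0.5869557  -0.0388773   0.02362218]
slab front x [0.52299235 0.52431437 0.52530367]
rest R -0.06 7 [-0.0199 -0.0195 -0.0187]
rest R -0.055 22 [-0.02   -0.0197 -0.0187]
rest R -0.05 29 [-0.0199 -0.019  -0.0183]
rest R -0.045 59 [-0.0197 -0.0192 -0.0179]
rest R -0.04 85 [-0.0192 -0.0177  0.0285]
rest R -0.035 123 [-0.0188  0.0228  0.0288]
rest R -0.03 78 [-0.0175  0.0197  0.0235]
rest R -0.025 71 [-0.017   0.0128  0.0171]
rest R -0.02 161 [0.0053 0.0746 0.0834]
rest R -0.015 153 [-0.0007  0.0824  0.0839]
rest R -0.01 157 [-0.0016  0.0822  0.084 ]
rest R -0.005 101 [0.0817 0.083  0.084 ]
rest R -0.0 88 [0.082  0.0831 0.0843]
rest R 0.005 94 [0.0818 0.0829 0.0841]
rest R 0.01 30 [0.0814 0.0825 0.0833]
rest L -0.06 8 [-0.0199 -0.0198 -0.0194]
rest L -0.055 19 [-0.0199 -0.0197 -0.0193]
rest L -0.05 45 [-0.0199 -0.0194 -0.0183]
rest L -0.045 67 [-0.0199 -0.0188 -0.0174]
rest L -0.04 107 [-0.0194 -0.018   0.0289]
rest L -0.035 128 [-0.0188  0.0254  0.0286]
re
[... 393 characters left out ...]
0.0192]
mid -0.055 52 [-0.02   -0.0195 -0.0182]
mid -0.05 118 [-0.0199 -0.0193 -0.0179]
mid -0.045 130 [-0.0198 -0.0188 -0.0174]
mid -0.04 169 [-0.0197 -0.0184 -0.0169]
mid -0.035 179 [-0.0191 -0.0176 -0.0166]
mid -0.03 151 [-0.0186 -0.0171 -0.0157]
mid -0.025 182 [-0.0176 -0.0164 -0.0151]
mid -0.02 575 [-0.0165  0.0627  0.0832]
mid -0.015 529 [-0.0018  0.0827  0.1089]
mid -0.01 527 [-0.0019  0.0828  0.1113]
mid -0.005 302 [0.0821 0.1045 0.1116]
mid -0.0 222 [0.0821 0.1096 0.1116]
mid 0.005 144 [0.082  0.0832 0.1103]
mid 0.01 52 [0.0808 0.0822 0.0836]
shift [0.0048, 0.0491, 0.1283] turn [0.1392, 0.0001, -0.0019] | deg 8.0
shift [0.0048, 0.038, 0.2075] turn [0.1392, 0.0001, -0.0019] | deg 8.0
```

```bash
cat >> h.py <<'E'
B=bp(-1.1); O=np.array([.5868,-.0376,.0238]); T=tool(B)
def L2W(x,y,z): return O+B@np.array([x,y,z])
E
python3 - <<'E'
from h import *
P=np.load("pics/w0.npy").reshape(-1,3)
k=P[(abs(P[:,0]-.6)<.02)&(abs(P[:,1]+.037)<.02)&(P[:,2]>.1315)&(P[:,2]<.14)]; print(len(k),cv2.minEnclosingCircle((k[:,:2]*1000).astype(np.float32)),L2W(-.0025,0,.111))
rel(L2W(-.0025,0,.15),T); rel(L2W(-.0025,0,.097),T)
E
```

```text
433 ((599.4842529296875, -37.2498664855957), 9.707493782043457) [ 0.59977015 -0.03784904  0.13406769]
shift [0.006, 0.0462, 0.1474] turn [0.1392, 0.0001, -0.0019] | deg 8.0
shift [0.006, 0.0389, 0.1999] turn [0.1392, 0.0001, -0.0019] | deg 8.0
```

Knob and plate frame agree. I'll approach, descend, and grip.

>>> move_arm:
  motion:
    - [[0.006, 0.046, 0.06], [0.139, 0, -0.002]]
    - [[0.006, 0.046, 0.147], [0.139, 0, -0.002]]
    - [[0.006, 0.046, 0.147], [0.139, 0, -0.002]]
    - [[0.006, 0.039, 0.199], [0.139, 0, -0.002]]
    - [[0.006, 0.039, 0.199], [0.139, 0, -0.002]]
    - [[0.006, 0.039, 0.199], [0.139, 0, -0.002]]
  jaw: 0.3

```text
time_s: 2.65
eef_pos: [0.5996, -0.0375, 0.1234]
tool_rot: [-172.2, 0.0, 89.0]
contact_force: [0.6, -0.3, 1.1]
width: 0.0602
finger_force: 0.0
```

>>> move_arm:
  motion:
    - [[0, 0, 0], [0, 0, 0]]
    - [[0, 0, 0], [0, 0, 0]]
    - [[0, 0, 0], [0, 0, 0]]
    - [[0, 0, 0], [0, 0, 0]]
    - [[0, 0, 0], [0, 0, 0]]
  jaw: 1

```text
time_s: 3.28
eef_pos: [0.5986, -0.0367, 0.1217]
tool_rot: [-172.1, 0.0, 89.0]
contact_force: [-3.0, -0.6, 1.2]
width: 0.0179
finger_force: 58.5
```

>>> move_arm:
  motion:
    - [[0, 0, -0.008], [0, 0, 0]]
    - [[0, 0, -0.016], [0, 0, 0]]
    - [[0, 0, -0.025], [0, 0, 0]]
    - [[0, 0, -0.033], [0, 0, 0]]
    - [[0, 0, -0.033], [0, 0, 0]]

```text
time_s: 3.9
eef_pos: [0.6033, -0.0367, 0.1556]
tool_rot: [-172.1, 0.0, 89.0]
contact_force: [-0.8, -3.4, -1.2]
width: 0.0178
finger_force: 59.6
```

>>> move_arm:
  motion:
    - [[0, 0, 0], [0, 0, 0]]
    - [[0, 0, 0], [0, 0, 0]]
    - [[0, 0, -0.05], [0, 0, 0]]
    - [[0, 0, -0.1], [0, 0, 0]]
    - [[0, 0, -0.12], [0, 0, 0]]
    - [[0, 0, -0.12], [0, 0, 0]]
  jaw: 0.3

```text
time_s: 4.65
eef_pos: [0.6204, -0.0366, 0.2745]
tool_rot: [-172.2, 0.0, 89.0]
contact_force: [-0.2, 0.5, -0.7]
width: 0.0597
finger_force: 0.0
```

```bash
python3 - <<'E'
from h import *
p,P=cloud("top","t1")
L=(P.reshape(-1,3)-O)@B
for n in ("top",):
    k=L[(abs(L[:,0]+.0025)<.016)&(abs(abs(L[:,1])-.045)<.03)&(L[:,2]>.05)&(L[:,2]<.14)]; print(len(k),np.percentile(k[:,2],[10,50,90]))
# chassis plane in rack
k=P[230:340,130:235].reshape(-1,3); k=k[(k[:,2]>.054)&(k[:,0]<.458)]; print(len(k),cv2.minAreaRect((k[:,:2]*1000).astype(np.float32)),np.percentile(k[:,2],[50,95]))
C=R.from_euler('Z',17.45,degrees=True).as_matrix(); rel([.4148,.2935,.25],tool(C))
E
```

```text
Traceback (most recent call last):
IndexError: index -1 is out of bounds for axis 0 with size 0
```

```bash
python3 - <<'E'
from h import *
C=R.from_euler('Z',17.45,degrees=True).as_matrix(); rel([.4148,.2935,.22],tool(C))
E
```

```text
shift [0.3265, -0.2008, 0.081] turn [-0.1385, -0.0231, -0.3209] | deg 20.1
```

>>> move_arm:
  motion:
    - [[0.326, -0.201, 0.081], [-0.138, -0.023, -0.321]]
    - [[0.326, -0.201, 0.081], [-0.138, -0.023, -0.321]]
    - [[0.326, -0.201, 0.081], [-0.138, -0.023, -0.321]]
    - [[0.326, -0.201, 0.081], [-0.138, -0.023, -0.321]]
    - [[0.326, -0.201, 0.081], [-0.138, -0.023, -0.321]]
    - [[0.326, -0.201, 0.081], [-0.138, -0.023, -0.321]]
    - [[0.326, -0.201, 0.081], [-0.138, -0.023, -0.321]]
    - [[0.326, -0.201, 0.081], [-0.138, -0.023, -0.321]]
    - [[0.326, -0.201, 0.081], [-0.138, -0.023, -0.321]]
  jaw: 0.4

```text
time_s: 5.82
eef_pos: [0.4156, 0.2917, 0.22]
tool_rot: [-180.0, 0.1, 107.4]
contact_force: [-0.3, -0.3, -0.4]
width: 0.0512
finger_force: 0.0
```

```bash
python3 - <<'E'
from h import *
s=telemetry.observe(); print(s["eef_pos"],s["tool_rot"])
p,P=cloud("top","t1"); L=(P.reshape(-1,3)-O)@B
k=L[(abs(L[:,0]+.0025)<.016)&(abs(abs(L[:,1])-.045)<.025)&(L[:,2]>.05)&(L[:,2]<.14)]; print("jaw top",len(k),np.percentile(k[:,2],[10,50,90]))
p,P=cloud("wrist","w1"); q=P.reshape(-1,3); q=q[(q[:,0]>.33)&(q[:,0]<.455)&(q[:,1]>.2)&(q[:,1]<.4)]
k=q[(q[:,2]>.06)&(q[:,2]<.085)]; print(len(k),cv2.minAreaRect((k[:,:2]*1000).astype(np.float32)))
k=q[(q[:,2]>.068)&(q[:,2]<.085)]; print(len(k),cv2.minAreaRect((k[:,:2]*1000).astype(np.float32)),np.percentile(k[:,2],[5,50,95]))
k=q[(q[:,2]>.038)&(q[:,2]<.050)]; print(len(k),cv2.minAreaRect((k[:,:2]*1000).astype(np.float32)))
C=R.from_euler('Z',17.45,degrees=True).as_matrix(); rel([.4148,.2935,.22],tool(C))
E
```

```text
[0.41562597 0.29167647 0.21996981] [-1.79960971e+02  6.46382770e-02  1.07371807e+02]
jaw top 1133 [0.10112788 0.11494388 0.11762586]
2204 ((413.74163818359375, 294.1669921875), (8.961620330810547, 133.11697387695312), 17.454076766967773)
2042 ((414.2439880371094, 293.89288330078125), (8.091729164123535, 130.02584838867188), 17.45958709716797) [0.06905878 0.07048625 0.07169558]
1664 ((435.08416748046875, 299.016357421875), (74.15975189208984, 108.29238891601562), 16.96134376525879)
shift [0.0022, -0.0006, 0.0005] turn [0.0002, 0.0008, -0.0023] | deg 0.1
```

View pics/w1.png

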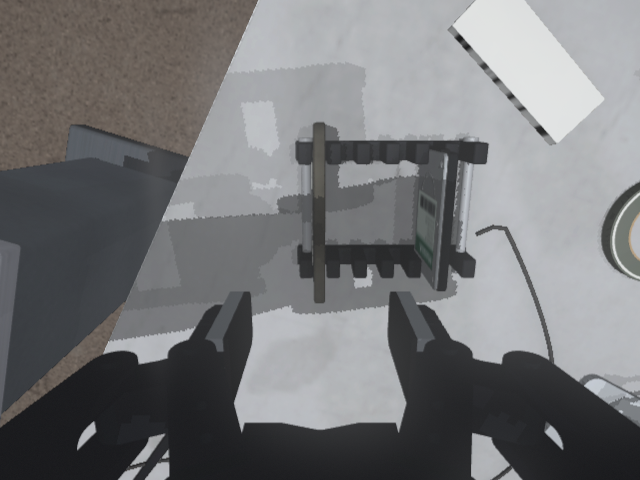

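>>> move_arm:
  motion:
    - [[0.002, -0.0005, 0.06], [0, 0, -0.002]]
    - [[0.002, -0.0005, 0.11], [0, 0, -0.002]]
    - [[0.002, -0.0005, 0.145], [0, 0, -0.002]]
    - [[0.002, -0.0005, 0.16], [0, 0, -0.002]]
    - [[0.002, -0.0005, 0.16], [0, 0, -0.002]]

```text
time_s: 6.55
eef_pos: [0.4143, 0.2938, 0.0602]
tool_rot: [-179.9, 0.0, 107.5]
contact_force: [-0.1, -1.0, 0.1]
width: 0.0512
finger_force: 0.0
```

>>> move_arm:
  motion:
    - [[0, 0, 0], [0, 0, 0]]
    - [[0, 0, 0], [0, 0, 0]]
    - [[0, 0, 0], [0, 0, 0]]
    - [[0, 0, 0], [0, 0, 0]]
    - [[0, 0, 0], [0, 0, 0]]
  jaw: 1

```text
time_s: 7.18
eef_pos: [0.415, 0.295, 0.0622]
tool_rot: [179.9, 0.0, 107.6]
contact_force: [-1.2, -0.7, 6.3]
width: 0.0069
finger_force: 60.6
```

>>> move_arm:
  motion:
    - [[0, 0, -0.01], [0, 0, 0]]
    - [[0, 0, -0.025], [0, 0, 0]]
    - [[0, 0, -0.045], [0, 0, 0]]
    - [[0, 0, -0.08], [0, 0, 0]]
    - [[0, 0, -0.13], [0, 0, 0]]
    - [[0, 0, -0.16], [0, 0, 0]]
    - [[0, 0, -0.16], [0, 0, 0]]

```text
time_s: 8.05
eef_pos: [0.4153, 0.2953, 0.2244]
tool_rot: [179.6, -0.0, 107.6]
contact_force: [0.5, -0.6, -0.8]
width: 0.007
finger_force: 59.7
```

```bash
python3 - <<'E'
from h import *
p,P=cloud("wrist","w2")
K,Tc=cam("wrist"); s=telemetry.observe(); M=R.from_euler('xyz',s["tool_rot"],degrees=True).as_matrix()
Q=(P-s["eef_pos"])@M; np.save("pics/w2t.npy",Q)
q=Q.reshape(-1,3); k=q[(q[:,2]>-.03)&(q[:,2]<.06)&(abs(q[:,1])<.012)&(abs(q[:,0])<.09)]
for z in np.arange(-.03,.06,.006):
    a=k[(k[:,2]>=z)&(k[:,2]<z+.006)]
    if len(a)>5: print(z.round(3),len(a),a[:,0].min().round(4),a[:,0].max().round(4),a[:,1].min().round(4),a[:,1].max().round(4))
# placement: chassis tilted forward by a from plate
# groove: front-lower corner target
for a in (36,):
    G=bp(-1.1,8-a); Tt=tool(G); print(G[:,2])
    e=L2W(-.0055,0,.006)      # lower edge mid (centre of thickness)
    rel(e+G[:,2]*.050,Tt); rel(e+G[:,2]*(.050+.08),Tt)
E
```

```text
-0.03 693 -0.011 0.0128 -0.0088 0.0113
-0.024 444 -0.0093 0.0128 -0.012 0.0112
-0.018 808 -0.0359 0.0592 -0.012 0.0113
-0.012 7134 -0.0414 0.0663 -0.0119 0.0113
-0.006 553 -0.0422 0.0668 -0.0119 0.0114
-0.0 210 -0.0384 0.0668 -0.012 0.0115
0.012 17 0.0391 0.0668 -0.0044 0.0041
0.03 15 0.0665 0.0669 -0.0019 0.0042
[-0.46938504  0.00901265  0.88294759]
shift [-0.3599, 0.0373, 0.1473] turn [-0.4817, -0.0798, 0.3193] | deg 33.4
shift [-0.3479, 0.0019, 0.0766] turn [-0.4817, -0.0798, 0.3193] | deg 33.4
```

View pics/w2.png

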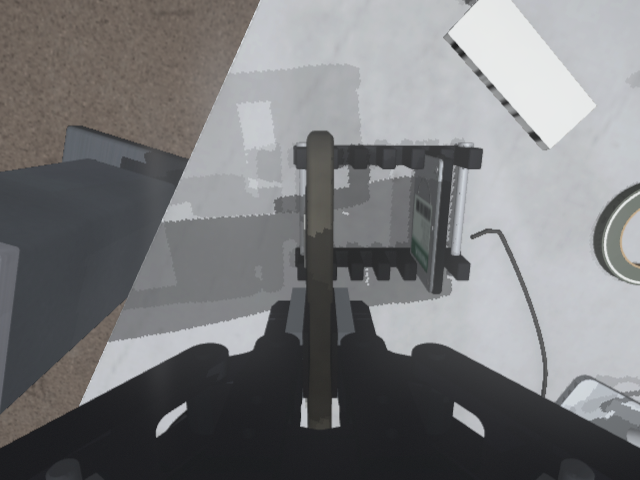

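```bash
cat >> h.py <<'E'
def chas(a,x,z,d=.052,out=0,y=0):
    "tool pose for chassis tilted a deg from plate, lower-edge centre at bp (x,y,z)"
    G=bp(-1.1,8-a); return L2W(x,y,z)+G[:,2]*(d+out),tool(G)
E
python3 - <<'E'
from h import *
s=telemetry.observe(); print(s["eef_pos"],s["tool_rot"])
for o in (.13,.06,.0): rel(*chas(36,-.0053,.005,out=o)); print(chas(36,-.0053,.005,out=o)[0])
E
```

```text
[0.41415048 0.29467156 0.221761  ] [1.79848908e+02 1.43814761e-02 1.07574276e+02]
shift [-0.3401, -0.0211, 0.0316] turn [-0.4817, -0.0798, 0.3193] | deg 33.4
[ 0.49682021 -0.0358723   0.19018542]
shift [-0.3506, 0.0099, 0.0935] turn [-0.4817, -0.0798, 0.3193] | deg 33.4
[ 0.52967716 -0.03650319  0.12837909]
shift [-0.3596, 0.0364, 0.1465] turn [-0.4817, -0.0798, 0.3193] | deg 33.4
[ 0.55784026 -0.03704394  0.07540223]
```

>>> move_arm:
  motion:
    - [[-0.06, -0.002, 0], [-0.08, -0.014, 0.06]]
    - [[-0.12, -0.004, 0], [-0.16, -0.027, 0.11]]
    - [[-0.17, -0.01, 0], [-0.24, -0.04, 0.16]]
    - [[-0.22, -0.014, 0.01], [-0.32, -0.053, 0.22]]
    - [[-0.28, -0.018, 0.02], [-0.4, -0.066, 0.27]]
    - [[-0.34, -0.021, 0.032], [-0.482, -0.08, 0.319]]
    - [[-0.34, -0.021, 0.032], [-0.482, -0.08, 0.319]]
    - [[-0.34, -0.021, 0.032], [-0.482, -0.08, 0.319]]
    - [[-0.34, -0.021, 0.032], [-0.482, -0.08, 0.319]]

```text
time_s: 9.22
eef_pos: [0.4963, -0.0345, 0.1883]
tool_rot: [152.2, 0.1, 89.1]
contact_force: [-0.2, 0.8, 0.2]
width: 0.0071
finger_force: 59.6
```

```bash
python3 - <<'E'
from h import *
s=telemetry.observe(); print(s["eef_pos"],s["tool_rot"],s["joint_positions"].round(1),s["width"])
for o in (.13,.06,.0): rel(*chas(36,-.0053,.005,out=o))
E
```

```text
[ 0.49631912 -0.03453526  0.18832468] [1.52168801e+02 5.13958655e-02 8.90523443e+01] [-20.  -18.3 133.2  13.8  39.5 -27.8] 0.0071361740163006825
shift [-0.0013, 0.0013, -0.0014] turn [-0.0029, -0.0005, 0.0028] | deg 0.2
shift [-0.0014, 0.0015, 0.0686] turn [-0.0029, -0.0005, 0.0028] | deg 0.2
shift [-0.0014, 0.0017, 0.1286] turn [-0.0029, -0.0005, 0.0028] | deg 0.2
```

>>> move_arm:
  motion:
    - [[-0.001, 0.001, 0.04], [-0.003, 0, 0.003]]
    - [[-0.001, 0.0015, 0.08], [-0.003, 0, 0.003]]
    - [[-0.001, 0.0015, 0.105], [-0.003, 0, 0.003]]
    - [[-0.001, 0.0015, 0.108], [-0.003, 0, 0.003]]
    - [[-0.001, 0.0015, 0.108], [-0.003, 0, 0.003]]

```text
time_s: 9.85
eef_pos: [0.5486, -0.0371, 0.0946]
tool_rot: [151.9, 0.0, 88.9]
contact_force: [0.9, -0.2, 0.0]
width: 0.007
finger_force: 59.7
```

```bash
python3 - <<'E'
from h import *
p,P=cloud("side","s3"); p2,P2=cloud("wrist","w3")
cv2.imwrite("pics/s3c.png",cv2.resize(p[130:280,240:420],None,fx=3,fy=3)[:,:,::-1])
rel(*chas(36,-.0053,.005))
G=bp(-1.1,-28)
for n,X in(("side",P),("wrist",P2)):
    L=(X.reshape(-1,3)-O)@B
    k=L[(L[:,1]>.03)&(L[:,1]<.064)&(L[:,0]>-.09)&(L[:,0]<-.0)&(L[:,2]>.0)&(L[:,2]<.09)]
    for z in np.arange(0,.09,.01):
        a=k[(k[:,2]>=z)&(k[:,2]<z+.01)]
        if len(a)>3: print(n,z.round(3),len(a),np.percentile(a[:,0],[3,50,97]).round(4))
E
```

```text
shift [0.0009, -0.0016, 0.0219] turn [0.0034, 0.0012, -0.0011] | deg 0.2
side 0.0 71 [-0.0178 -0.0084 -0.001 ]
side 0.01 14 [-0.0276 -0.0212 -0.0071]
side 0.02 39 [-0.0341 -0.0304 -0.015 ]
side 0.03 25 [-0.0345 -0.0299 -0.0146]
side 0.04 19 [-0.0401 -0.0336 -0.0274]
side 0.05 19 [-0.0475 -0.044  -0.0339]
side 0.06 28 [-0.0525 -0.0492 -0.0003]
side 0.07 69 [-0.0549 -0.051  -0.0472]
wrist 0.0 109 [-0.0187 -0.0152 -0.0103]
wrist 0.01 158 [-0.0268 -0.0212 -0.    ]
wrist 0.02 638 [-0.0366 -0.0347 -0.0002]
wrist 0.03 58 [-0.0007 -0.0002 -0.    ]
wrist 0.04 82 [-0.0008 -0.0002 -0.    ]
wrist 0.05 235 [-0.0497 -0.0002 -0.    ]
wrist 0.06 653 [-0.0561 -0.055  -0.051 ]
wrist 0.07 2395 [-0.0557 -0.0525 -0.049 ]
```

View pics/s3c.png

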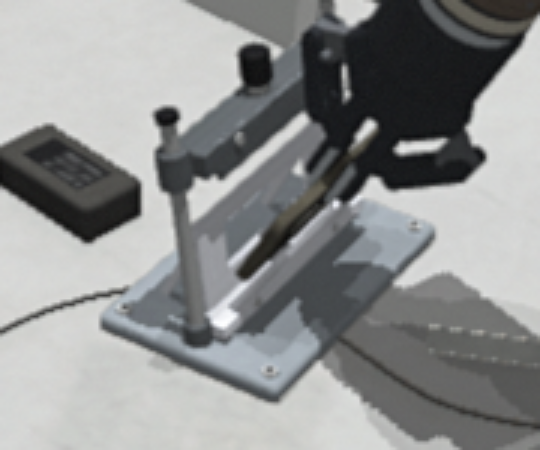

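>>> move_arm:
  motion:
    - [[0.0005, -0.0025, 0.006], [0.003, 0, 0]]
    - [[0.0005, -0.0025, 0.012], [0.003, 0, 0]]
    - [[0.0005, -0.0025, 0.017], [0.003, 0, 0]]
    - [[0.0005, -0.0025, 0.021], [0.003, 0, 0]]
    - [[0.0005, -0.0025, 0.021], [0.003, 0, 0]]

```text
time_s: 10.58
eef_pos: [0.5561, -0.0378, 0.074]
tool_rot: [152.1, -0.0, 88.7]
contact_force: [-0.6, -0.7, -1.4]
width: 0.0069
finger_force: 59.7
```

```bash
python3 - <<'E'
from h import *
p2,P2=cloud("wrist","w4"); s=telemetry.observe(); print(s["contact_force"],s["eef_pos"])
rel(*chas(36,-.0065,.005))
L=(P2.reshape(-1,3)-O)@B
for lo,hi in((.025,.034),(.057,.066),(-.066,-.03)):
  k=L[(L[:,1]>lo)&(L[:,1]<hi)&(L[:,0]>-.09)&(L[:,0]<-.004)&(L[:,2]>.0)&(L[:,2]<.075)]
  for z in np.arange(0,.09,.006):
    a=k[(k[:,2]>=z)&(k[:,2]<z+.006)]
    if len(a)>3: print(lo,z.round(3),len(a),np.percentile(a[:,0],[3,50,97]).round(4))
E
```

```text
[ 0.30362014 -0.51390138 -0.50000142] [ 0.55605522 -0.03781251  0.07406551]
shift [0.0008, 0.0012, -0.0011] turn [-0.0022, 0.001, -0.0024] | deg 0.2
0.025 0.036 40 [-0.0396 -0.0393 -0.0387]
0.025 0.042 50 [-0.0438 -0.0431 -0.0425]
0.025 0.048 651 [-0.0458 -0.0432 -0.0392]
0.025 0.054 32 [-0.0421 -0.0405 -0.0395]
0.057 0.0 10 [-0.0162 -0.0147 -0.0072]
0.057 0.006 6 [-0.023  -0.02   -0.0193]
0.057 0.012 21 [-0.0274 -0.0178 -0.0143]
0.057 0.018 6 [-0.0326 -0.0297 -0.0281]
0.057 0.024 11 [-0.0354 -0.0316 -0.0277]
0.057 0.03 13 [-0.0301 -0.0272 -0.0253]
0.057 0.036 5 [-0.0403 -0.0375 -0.0364]
0.057 0.042 148 [-0.0444 -0.0414 -0.0352]
0.057 0.048 669 [-0.0453 -0.0417 -0.0376]
0.057 0.054 10 [-0.042  -0.0409 -0.0398]
-0.066 0.024 106 [-0.0358 -0.0347 -0.0329]
-0.066 0.036 18 [-0.041  -0.0406 -0.0401]
-0.066 0.042 38 [-0.0455 -0.0436 -0.0432]
-0.066 0.048 475 [-0.046  -0.0433 -0.0395]
-0.066 0.054 11 [-0.0418 -0.0408 -0.0402]
```

>>> move_arm:
  motion:
    - [[0, 0, 0], [0, 0, 0]]
    - [[0, 0, 0], [0, 0, 0]]
    - [[0, 0, 0], [0, 0, 0]]
    - [[0, 0, 0], [0, 0, 0]]
  jaw: 0.65

```text
time_s: 11.12
eef_pos: [0.556, -0.0378, 0.0743]
tool_rot: [152.1, -0.0, 88.8]
contact_force: [-0.9, 0.3, -0.5]
width: 0.03
finger_force: 0.0
```

```bash
python3 - <<'E'
from h import *
p2,P2=cloud("wrist","w5"); s=telemetry.observe(); print(s["contact_force"],s["eef_pos"],s["width"])
L=(P2.reshape(-1,3)-O)@B
for lo,hi in((.025,.034),(.057,.066),(-.066,-.03)):
  k=L[(L[:,1]>lo)&(L[:,1]<hi)&(L[:,0]>-.09)&(L[:,0]<-.004)&(L[:,2]>.03)&(L[:,2]<.075)]
  for z in np.arange(0.03,.09,.006):
    a=k[(k[:,2]>=z)&(k[:,2]<z+.006)]
    if len(a)>3: print(lo,z.round(3),len(a),np.percentile(a[:,0],[3,50,97]).round(4))
E
```

```text
[-0.68233879  0.55627407  0.56007025] [ 0.55603495 -0.0377864   0.07433407] 0.0299951463735584
0.025 0.036 25 [-0.0424 -0.0296 -0.029 ]
0.025 0.042 103 [-0.0479 -0.0473 -0.0373]
0.025 0.048 618 [-0.048  -0.0449 -0.0414]
0.057 0.03 9 [-0.0289 -0.0272 -0.0261]
0.057 0.036 43 [-0.0393 -0.0307 -0.0297]
0.057 0.042 308 [-0.0474 -0.0441 -0.0372]
0.057 0.048 512 [-0.047  -0.0436 -0.0399]
-0.066 0.03 59 [-0.0281 -0.0274 -0.0268]
-0.066 0.036 13 [-0.0428 -0.0422 -0.0419]
-0.066 0.042 101 [-0.048  -0.0468 -0.0364]
-0.066 0.048 451 [-0.0478 -0.0447 -0.0414]
```

>>> move_arm:
  motion:
    - [[0, 0, -0.015], [0, 0, 0]]
    - [[0, 0, -0.05], [0, 0, 0]]
    - [[0, -0.01, -0.09], [0, 0, 0]]
    - [[0, -0.02, -0.09], [0, 0, 0]]
    - [[0, -0.02, -0.09], [0, 0, 0]]

```text
time_s: 11.8
eef_pos: [0.4952, -0.0362, 0.1432]
tool_rot: [152.2, -0.0, 88.7]
contact_force: [-0.5, 0.6, -0.7]
width: 0.0298
finger_force: 0.0
```

```bash
cat >> h.py <<'E'
def push(x,z,a=45,half=.0145,y=0):
    G=bp(-1.1,8-a); return L2W(x,y,z)-G[:,0]*half+G[:,2]*.008,tool(G)
E
python3 - <<'E'
from h import *
s=telemetry.observe(); print(s["eef_pos"],s["joint_positions"].round(1))
p2,P2=cloud("wrist","w6"); p,P=cloud("side","s6")
cv2.imwrite("pics/s6c.png",cv2.resize(p[130:280,240:420],None,fx=3,fy=3)[:,:,::-1])
L=(P2.reshape(-1,3)-O)@B
for lo,hi in((.0,.034),(.057,.066),(-.066,-.057)):
  k=L[(L[:,1]>lo)&(L[:,1]<hi)&(L[:,0]>-.06)&(L[:,0]<-.004)&(L[:,2]>.03)&(L[:,2]<.065)]
  for z in np.arange(0.03,.09,.006):
    a=k[(k[:,2]>=z)&(k[:,2]<z+.006)]
    if len(a)>3: print(lo,z.round(3),len(a),np.percentile(a[:,0],[3,50,97]).round(4))
for x,z in((-.075,.075),(-.06,.042),(-.014,.044)): rel(*push(x,z)); print(push(x,z)[0])
E
```

```text
[ 0.49522482 -0.03620016  0.14319844] [-20.3 -14.3 135.3  16.1  33.5 -30.4]
0.0 0.03 23 [-0.0408 -0.04   -0.0366]
0.0 0.036 43 [-0.0447 -0.0417 -0.0404]
0.0 0.042 191 [-0.0481 -0.0471 -0.0445]
0.0 0.048 841 [-0.0481 -0.0448 -0.0413]
0.057 0.036 16 [-0.0434 -0.0418 -0.0399]
0.057 0.042 115 [-0.0474 -0.0442 -0.038 ]
0.057 0.048 166 [-0.0473 -0.0436 -0.0399]
-0.066 0.036 15 [-0.044  -0.0428 -0.0406]
-0.066 0.042 29 [-0.0483 -0.0472 -0.0451]
-0.066 0.048 138 [-0.0474 -0.0444 -0.0411]
shift [0.0005, -0.0077, 0.0376] turn [-0.1611, 0.0007, -0.0029] | deg 9.2
[ 0.50658793 -0.03605985  0.10617085]
shift [0.0005, -0.0148, 0.0732] turn [-0.1611, 0.0007, -0.0029] | deg 9.2
[ 0.51684734 -0.03625684  0.07140441]
shift [0.0006, 0.0237, 0.0985] turn [-0.1611, 0.0007, -0.0029] | deg 9.2
[ 0.56266958 -0.03713667  0.06698298]
```

View pics/s6c.png

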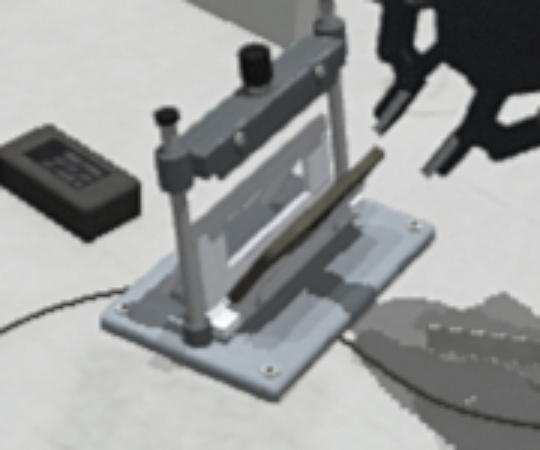

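>>> move_arm:
  motion:
    - [[0, -0.025, 0.015], [-0.08, 0, 0]]
    - [[0.0005, -0.02, 0.035], [-0.16, 0, -0.003]]
    - [[0.0005, -0.018, 0.055], [-0.16, 0, -0.003]]
    - [[0.0005, -0.015, 0.073], [-0.16, 0, -0.003]]
    - [[0.0005, -0.015, 0.073], [-0.16, 0, -0.003]]
    - [[0.0005, -0.015, 0.073], [-0.16, 0, -0.003]]
  jaw: 1

```text
time_s: 12.65
eef_pos: [0.517, -0.0364, 0.0725]
tool_rot: [143.0, 0.1, 88.9]
contact_force: [-0.5, -0.5, 0.5]
width: -0.0
finger_force: 0.0
```

```bash
python3 - <<'E'
from h import *
s=telemetry.observe(); print(s["eef_pos"],s["joint_positions"].round(1),s["width"],s["contact_force"].round(2))
p2,P2=cloud("wrist","w7")
M=R.from_euler('xyz',s["tool_rot"],degrees=True).as_matrix(); Q=((P2-s["eef_pos"])@M).reshape(-1,3)
k=Q[(abs(Q[:,0])<.03)&(abs(Q[:,1])<.045)&(Q[:,2]<.014)]
for z in np.arange(-.08,.014,.01):
    a=k[(k[:,2]>=z)&(k[:,2]<z+.01)]
    if len(a)>3: print("finger",z.round(3),len(a),np.percentile(a[:,1],[1,99]).round(4))
for x,z in((-.06,.042),(-.04,.043),(-.014,.044)): rel(*push(x,z))
E
```

```text
[ 0.51702675 -0.03635004  0.07250273] [-20.8  -4.3 139.   49.9  15.3 -64.9] -3.595110265880351e-05 [-0.47 -0.52  0.5 ]
finger -0.08 13498 [-0.0445  0.0444]
finger -0.07 15539 [-0.0442  0.0441]
finger -0.06 8444 [-0.0439  0.0433]
finger -0.05 10491 [-0.038   0.0364]
finger -0.04 3190 [-0.0309  0.029 ]
finger -0.03 1543 [-0.0128  0.0113]
finger -0.02 1166 [-0.0141  0.0125]
finger -0.01 944 [-0.0142  0.0124]
finger -0.0 300 [-0.0123  0.0108]
finger 0.01 1945 [0.0257 0.0334]
shift [0.0002, -0.0012, 0.0011] turn [0.0009, 0.0012, 0.001] | deg 0.1
shift [0.0002, 0.0136, 0.0145] turn [0.0009, 0.0012, 0.001] | deg 0.1
shift [0.0002, 0.0327, 0.0322] turn [0.0009, 0.0012, 0.001] | deg 0.1
```

>>> move_arm:
  motion:
    - [[0, 0.004, 0.004], [0, 0, 0]]
    - [[0, 0.008, 0.008], [0, 0, 0]]
    - [[0, 0.012, 0.012], [0, 0, 0]]
    - [[0, 0.015, 0.015], [0, 0, 0]]
    - [[0, 0.018, 0.018], [0, 0, 0]]
    - [[0, 0.021, 0.021], [0, 0, 0]]
    - [[0, 0.021, 0.021], [0, 0, 0]]

```text
time_s: 13.58
eef_pos: [0.5468, -0.037, 0.0687]
tool_rot: [142.9, 0.1, 88.9]
contact_force: [0.7, 0.1, -1.0]
width: -0.0001
finger_force: 0.0
```

```bash
python3 - <<'E'
from h import *
s=telemetry.observe(); print(s["eef_pos"],s["joint_positions"].round(1),s["contact_force"].round(2))
p2,P2=cloud("wrist","w8"); p,P=cloud("side","s8")
L=(P2.reshape(-1,3)-O)@B
for lo,hi in((.03,.06),(-.066,-.03)):
  k=L[(L[:,1]>lo)&(L[:,1]<hi)&(L[:,0]>-.06)&(L[:,0]<-.002)&(L[:,2]>.03)&(L[:,2]<.075)]
  for z in np.arange(0.03,.09,.006):
    a=k[(k[:,2]>=z)&(k[:,2]<z+.006)]
    if len(a)>3: print(lo,z.round(3),len(a),np.percentile(a[:,0],[3,50,97]).round(4))
for x,z in((-.035,.043),(-.014,.044),(-.01,.044)): rel(*push(x,z,half=.012))
E
```

```text
[ 0.54680913 -0.03702826  0.06874703] [-19.3   0.3 135.   50.8  14.  -64.7] [ 0.74  0.06 -0.98]
0.03 0.03 498 [-0.0324 -0.0301 -0.0278]
0.03 0.036 612 [-0.0352 -0.0335 -0.0312]
0.03 0.042 715 [-0.0382 -0.0367 -0.0346]
0.03 0.048 1181 [-0.0404 -0.0391 -0.0375]
0.03 0.054 1544 [-0.0394 -0.0362 -0.0329]
shift [0.0001, -0.0011, -0.0031] turn [0.0007, 0.0011, 0.0009] | deg 0.1
shift [0.0001, 0.0144, 0.0111] turn [0.0007, 0.0011, 0.0009] | deg 0.1
shift [0.0001, 0.0173, 0.0139] turn [0.0007, 0.0011, 0.0009] | deg 0.1
```

```bash
python3 - <<'E'
from h import *
for x,z,a in((-.033,.043,42),(-.028,.044,39),(-.022,.045,38),(-.014,.046,38),(-.010,.046,38)): rel(*push(x,z,a,half=.012))
E
```

```text
shift [0.0001, 0.0008, -0.0023] turn [0.0531, 0.0011, 0.0009] | deg 3.0
shift [0.0001, 0.0055, -0.0] turn [0.1054, 0.0011, 0.0009] | deg 6.0
shift [0.0001, 0.0106, 0.0033] turn [0.1229, 0.0011, 0.0008] | deg 7.0
shift [0.0001, 0.0169, 0.0083] turn [0.1229, 0.0011, 0.0008] | deg 7.0
shift [0.0001, 0.0198, 0.0111] turn [0.1229, 0.0011, 0.0008] | deg 7.0
```

>>> move_arm:
  motion:
    - [[0, 0.001, -0.002], [0.053, 0, 0]]
    - [[0, 0.0055, 0], [0.105, 0, 0]]
    - [[0, 0.008, 0.0015], [0.123, 0, 0]]
    - [[0, 0.0105, 0.003], [0.123, 0, 0]]
    - [[0, 0.0135, 0.006], [0.123, 0, 0]]
    - [[0, 0.017, 0.008], [0.123, 0, 0]]
    - [[0, 0.017, 0.008], [0.123, 0, 0]]
    - [[0, 0.017, 0.008], [0.123, 0, 0]]

```text
time_s: 14.68
eef_pos: [0.5648, -0.0373, 0.0725]
tool_rot: [150.0, 0.1, 88.9]
contact_force: [-0.9, 0.3, -0.4]
width: 0.0002
finger_force: 0.0
```

```bash
cat > see.py <<'E'
from h import *
import sys
s=telemetry.observe(); print(s["eef_pos"],s["joint_positions"].round(1),s["contact_force"].round(2))
p2,P2=cloud(sys.argv[1],"see")
L=(P2.reshape(-1,3)-O)@B
for lo,hi in((.03,.06),(-.066,-.03)):
  k=L[(L[:,1]>lo)&(L[:,1]<hi)&(L[:,0]>-.06)&(L[:,0]<.008)&(L[:,2]>.03)&(L[:,2]<.085)]
  for z in np.arange(0.03,.085,.006):
    a=k[(k[:,2]>=z)&(k[:,2]<z+.006)]
    if len(a)>3: print(lo,z.round(3),len(a),np.percentile(a[:,0],[3,50,97]).round(4))
E
python3 see.py wrist; python3 -c "
from h import *
rel(*push(-.008,.046,38,half=.012))"
```

```text
[ 0.56476979 -0.03728808  0.0724787 ] [-17.6   3.2 129.2  23.9  20.3 -37. ] [-0.87  0.27 -0.35]
0.03 0.03 807 [-0.0104 -0.0092 -0.0081]
0.03 0.036 919 [-0.0106 -0.0091 -0.0079]
0.03 0.042 1049 [-0.0103 -0.0089 -0.0077]
0.03 0.048 1118 [-0.0096 -0.0086 -0.0075]
0.03 0.054 1709 [-0.0091 -0.0078  0.0054]
0.03 0.06 1735 [-0.0081 -0.0038  0.0044]
shift [0.0001, 0.0048, 0.004] turn [-0.0001, 0.0012, 0.0007] | deg 0.1
```

>>> move_arm:
  motion:
    - [[0, -0.01, -0.02], [0, 0, 0]]
    - [[0, -0.015, -0.06], [0, 0, 0]]
    - [[0, -0.01, -0.11], [0, 0, 0]]
    - [[0, 0, -0.15], [0.1, 0, 0]]
    - [[0, 0.01, -0.17], [0.2, 0, 0]]
    - [[0, 0.01, -0.17], [0.2, 0, 0]]

```text
time_s: 15.48
eef_pos: [0.4907, -0.0361, 0.2282]
tool_rot: [161.0, 0.2, 88.9]
contact_force: [0.5, -0.1, -0.6]
width: 0.0
finger_force: 0.0
```

```bash
python3 see.py wrist; python3 - <<'E'
from h import *
L=(np.load("pics/see.npy").reshape(-1,3)-O)@B
k=L[(L[:,0]>-.0125)&(L[:,0]<-.005)&(L[:,2]>.02)&(L[:,2]<.066)]; print("y range",np.percentile(k[:,1],[.5,50,99.5]).round(4))
k=L[(abs(L[:,0]+.0025)<.03)&(abs(L[:,1])<.009)&(L[:,2]>.10)&(L[:,2]<.16)]; print("knob",len(k),np.percentile(k[:,2],[50,97]),k[k[:,2]>.14].mean(0))
for z in(.185,.155,.115): rel(L2W(-.0025,0,z),T)
E
```

```text
[ 0.49069156 -0.03614738  0.22821212] [-18.8 -17.5 126.6   6.9  53.  -21.1] [ 0.53 -0.1  -0.64]
0.03 0.03 155 [-0.0105 -0.0094 -0.0083]
0.03 0.036 184 [-0.0107 -0.0093 -0.0081]
0.03 0.042 202 [-0.0105 -0.0089 -0.0077]
0.03 0.048 200 [-0.0095 -0.0086 -0.0076]
0.03 0.054 389 [-0.0089 -0.0075  0.0053]
0.03 0.06 450 [-0.008  -0.0035  0.0044]
-0.066 0.03 150 [-0.0102 -0.0094 -0.0084]
-0.066 0.036 165 [-0.0105 -0.0092 -0.0082]
-0.066 0.042 169 [-0.0104 -0.009  -0.0081]
-0.066 0.048 199 [-0.0099 -0.0088 -0.0078]
-0.066 0.054 404 [-0.0091 -0.0075  0.0053]
-0.066 0.06 370 [-0.0079 -0.0036  0.0045]
y range [-0.068   0.0042  0.0653]
knob 2088 [0.12729243 0.1431128 ] [-0.00401531  0.00068332  0.14230435]
shift [-0.0001, 0.1089, 0.0558] turn [0.4661, 0.0017, 0.0007] | deg 26.7
shift [-0.0001, 0.0954, 0.0826] turn [0.4661, 0.0017, 0.0007] | deg 26.7
shift [-0.0, 0.0774, 0.1183] turn [0.4661, 0.0017, 0.0007] | deg 26.7
```

View pics/see.png

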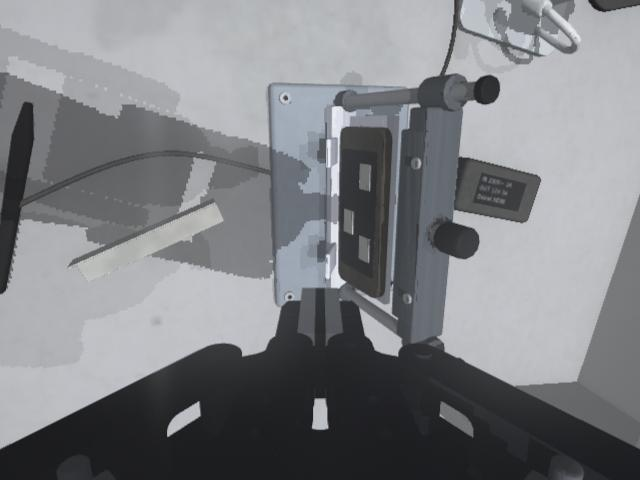

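>>> move_arm:
  motion:
    - [[0, 0.03, 0], [0.16, 0, 0]]
    - [[0, 0.06, 0.02], [0.32, 0, 0]]
    - [[0, 0.1, 0.045], [0.466, 0, 0]]
    - [[0, 0.11, 0.055], [0.466, 0, 0]]
    - [[0, 0.11, 0.055], [0.466, 0, 0]]
    - [[0, 0.0955, 0.0825], [0.466, 0, 0]]
    - [[0, 0.0955, 0.0825], [0.466, 0, 0]]

```text
time_s: 16.4
eef_pos: [0.6023, -0.0375, 0.176]
tool_rot: [-171.7, 0.0, 88.9]
contact_force: [-0.2, 0.2, 0.6]
width: -0.0001
finger_force: 0.0
```

```bash
python3 - <<'E'
from h import *
s=telemetry.observe(); print(s["contact_force"].round(2))
for z in(.152,.12,.115): rel(L2W(-.0025,0,z),T)
E
```

```text
[-0.15  0.21  0.64]
shift [-0.0004, 0.0034, 0.0008] turn [-0.0055, 0.0005, -0.0002] | deg 0.3
shift [-0.0004, 0.0035, 0.0328] turn [-0.0055, 0.0005, -0.0002] | deg 0.3
shift [-0.0004, 0.0036, 0.0378] turn [-0.0055, 0.0005, -0.0002] | deg 0.3
```

>>> move_arm:
  motion:
    - [[0, 0.003, -0.002], [-0.005, 0, 0]]
    - [[0, 0.0035, 0.004], [-0.005, 0, 0]]
    - [[0, 0.0035, 0.01], [-0.005, 0, 0]]
    - [[0, 0.0035, 0.016], [-0.005, 0, 0]]
    - [[0, 0.0035, 0.022], [-0.005, 0, 0]]
    - [[0, 0.0035, 0.028], [-0.005, 0, 0]]
    - [[0, 0.0035, 0.033], [-0.005, 0, 0]]
    - [[0, 0.0035, 0.035], [-0.005, 0, 0]]
    - [[0, 0.0035, 0.035], [-0.005, 0, 0]]

```text
time_s: 17.52
eef_pos: [0.6032, -0.0378, 0.1413]
tool_rot: [-172.0, 0.1, 88.9]
contact_force: [0.7, 0.0, 0.1]
width: 0.0001
finger_force: 0.6
```

>>> move_arm:
  motion:
    - [[0, 0, 0.001], [0, 0, 0]]
    - [[0, 0, 0.002], [0, 0, 0]]
    - [[0, 0, 0.002], [0, 0, 0]]

```text
time_s: 17.9
eef_pos: [0.6031, -0.0378, 0.14]
tool_rot: [-172.1, 0.1, 88.9]
contact_force: [-1.4, 0.1, 3.7]
width: -0.0002
finger_force: 1.9
```

>>> move_arm:
  motion:
    - [[0, 0, 0.001], [0, 0, 0]]
    - [[0, 0, 0.002], [0, 0, 0]]
    - [[0, 0, 0.002], [0, 0, 0]]

```text
time_s: 18.27
eef_pos: [0.6031, -0.0378, 0.1399]
tool_rot: [-172.1, 0.1, 88.9]
contact_force: [-3.3, 0.5, 10.1]
width: 0.0003
finger_force: 4.8
```

>>> move_arm:
  motion:
    - [[0, 0, 0.001], [0, 0, 0]]
    - [[0, 0, 0.002], [0, 0, 0]]
    - [[0, 0, 0.002], [0, 0, 0]]

```text
time_s: 18.65
eef_pos: [0.6032, -0.0378, 0.1399]
tool_rot: [-172.1, 0.1, 88.9]
contact_force: [-5.7, 1.5, 16.4]
width: -0.0003
finger_force: 7.6
```

>>> move_arm:
  motion:
    - [[0, 0, -0.01], [0, 0, 0]]
    - [[0, 0, -0.05], [0, 0, 0]]
    - [[0, -0.05, -0.1], [0, 0, 0]]
    - [[0, -0.1, -0.13], [-0.1, 0, 0]]
    - [[0.06, -0.12, -0.13], [-0.14, 0, 0]]
    - [[0.12, -0.12, -0.13], [-0.14, 0, 0]]
    - [[0.18, -0.12, -0.13], [-0.14, 0, 0]]
    - [[0.24, -0.12, -0.13], [-0.14, 0, 0]]
    - [[0.24, -0.12, -0.13], [-0.14, 0, 0]]

```text
time_s: 19.77
eef_pos: [0.5055, 0.2076, 0.2797]
tool_rot: [179.9, 0.1, 89.2]
contact_force: [-0.1, -0.5, 0.1]
width: -0.0001
finger_force: 0.0
```

```bash
python3 see.py side; python3 - <<'E'
from h import *
p,P=cloud("side","fin"); cv2.imwrite("pics/finc.png",cv2.resize(p[130:280,240:420],None,fx=3,fy=3)[:,:,::-1])
p,P=cloud("top"); L=(P.reshape(-1,3)-O)@B
k=L[(abs(L[:,0]+.0025)<.012)&(abs(abs(L[:,1])-.045)<.025)&(L[:,2]>.05)&(L[:,2]<.14)]; print("jaw top",len(k),np.percentile(k[:,2],[10,50,90]))
E
```

```text
[0.50550538 0.20762359 0.27966544] [ 1.17e+01 -1.60e+00  1.06e+02 -1.00e-01  7.56e+01  1.25e+01] [-0.12 -0.54  0.08]
0.03 0.03 40 [-0.0337 -0.0075 -0.0054]
0.03 0.036 30 [-0.0089 -0.0072 -0.0051]
0.03 0.042 29 [-0.009  -0.0075 -0.0051]
0.03 0.048 23 [-0.0094 -0.0071 -0.0041]
0.03 0.054 6 [-0.0148 -0.0144 -0.013 ]
0.03 0.06 29 [-0.0165 -0.0145 -0.0118]
0.03 0.066 29 [-0.0163 -0.0147 -0.013 ]
0.03 0.072 28 [-0.0173 -0.015  -0.0128]
0.03 0.078 128 [-0.016  -0.0057  0.007 ]
0.03 0.084 4 [-0.011  -0.0011  0.0051]
-0.066 0.03 34 [-0.0359 -0.0073 -0.0061]
-0.066 0.036 30 [-0.0092 -0.0069 -0.0045]
-0.066 0.042 25 [-0.0098 -0.0074 -0.005 ]
-0.066 0.048 18 [-0.0094 -0.0072 -0.0056]
-0.066 0.054 5 [-0.0142 -0.0134 -0.0126]
-0.066 0.06 29 [-0.0163 -0.0141 -0.0118]
-0.066 0.066 30 [-0.0162 -0.0144 -0.0126]
-0.066 0.072 25 [-0.0169 -0.0142 -0.0128]
-0.066 0.078 127 [-0.0164 -0.0059  0.007 ]
-0.066 0.084 7 [-0.0131 -0.0033  0.0057]
jaw top 697 [0.07826177 0.08073415 0.08302882]
```

View pics/finc.png

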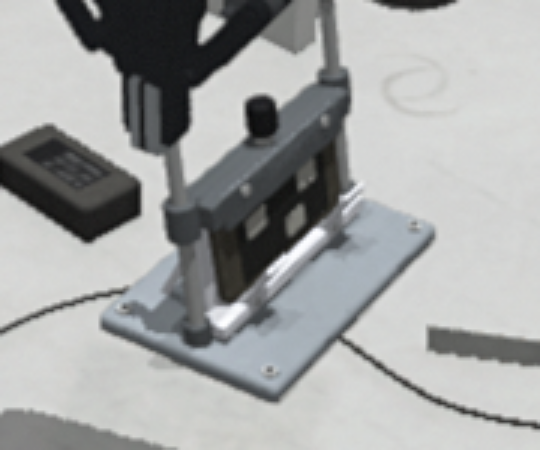

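The jaw is fully down (top at 81 mm), with its lip in front of the upright chassis. The arm is clear, so I'm handing in.

```bash
python3 -c "
from bench import job
print(job.hand_in())"
```

```text
the job is handed in; nothing more can be done
None
```

The job is handed in: the chassis stands upright against the back plate, the jaw is pressed fully down with its lip in front of it, and I left the disk in the rack; it took about 20 s of the 64 s allowed.

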